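# Build the sieve stack on the shaker

## Robot

A 6-joint arm with a two-finger parallel gripper is mounted at the origin on the work surface. World frame = base frame: x ahead of the robot, y to its left, z up, the work surface at z = 0. Lengths are in m, angles in rad, forces in N, time in s.
With the tool pointing down it reaches from about 0.375 to 0.9 m from the base axis. Payload 3.1 kg.
Tool frame: the origin (TCP) lies on the centre line of the jaws, within the pads' length; the fingertips stand 11 mm ahead of it and the grasp point (between the pads) lies 8 mm behind it (env.tip_extent is the distance from the TCP to the fingertips, in m); z points along the fingers, y is the line along which they close (so a half turn about z gives the same grasp; the last joint's range is limited). The gripper opens to 87 mm and grips with 3 to 60 N. Pads are 19 mm wide; open, the fingers measure 117 mm over their backs; the gripper's body (75 mm by 190 mm) begins 51 mm behind the grasp point.
Start: joints at [-1.371, 0.527, 1.433, -0, 1.181, -0.178], TCP at [0.231, -0.581, 0.234] pointing down, gripper open.
Joint ranges: [-3.08, 3.08], [-0.75, 2.2], [0.22, 2.44], [-1.43, 4.57], [0, 2.65], [-2.85, 2.85]. Speed limits (rad/s): [2.79, 2.79, 3.14, 3.14, 3.14, 3.14].

## Interface

Orientations are given as a 3x3 rotation matrix whose columns are the frame's x, y, z axes.
In Python, from rig import env gives the robot as it stands. The module is installed in compiled form; this text tells all that it offers.
- The arm moves only by the tool play_rows, never from a script. Its argument "commands" is a list of rows, each a list of 5 numbers: the gripper's target within -1 to 1 (shut at 1, half-way at 0, fully open at -1), then the shift along the tool's x, y, z in mm, then the turn about the tool's z in rad. In form: [[fingers, x, y, z, spin], ...]. A call has exactly 8 rows; each row shifts and turns the commanded pose from where the row before left it, along the tool's axes as they then stand; what a row does not reach is not made up. A row lasts 1/8 s, in which the tool goes at most 62.5 mm and 10.7 degrees, less where a joint would pass 70% of its speed; a pose out of reach is approached as far as the arm can. A call with a gripper value outside its range is refused whole. The fingers move at their own pace and stop on an object; "newtons" is the grip in N (left out, the last holds). Time passes only in rows, so rows that do not move let the fingers close, or fill a call up. It gives the time, the measured TCP pose, the force, the opening and the grip force at its end, in the units of the state.
- env.state(): the state, without advancing time (a new reading comes with each control period).
- env.snapshot(name): name is "side" or "top"; returns the picture (400x640x3 uint8, red, green, blue); there is no depth.
- env.camera_info(name): a dict with "mtx" (3x3 intrinsics, pixels), "origin" and "orientation" of the camera in the world. Camera axes: x right, y down, z forward; pixel columns grow to the right and rows downward; lengths in m; the calibration is good to about 2 mm. A picture is of the moment at which its call begins. camera_info takes no time and is no camera call.
- env.sign_off(): hands the job in; it is judged then, once.
The state is a dict: "time_s": time; "joints": joint angles; "joint_velocities": joint speeds; "joint_torque": joint torques, N m; "eef_pos": TCP position; "tool_rot": TCP orientation; "wrist_force": force on the tool from outside, world axes, zero at the start; "wrist_torque": the same for the moment, N m; "width": finger opening in m; "grip_force": force on a finger pad.
Only numpy, scipy, OpenCV 4.12 (cv2) and the standard library are available. Lean on these libraries where they do the work, as an engineer would, in place of code of your own. Each camera call takes 0.05 s, during which the arm holds its last target. There are 200 camera calls.

## Task

Build the sieve stack on the seat of the small round shaker: from the bottom up the catch pan, the fine sieve, the coarse sieve and the lid, each fully nested in the one below and level. Leave the jar, the clear tub and the tweezers where they are.

Things in the scene. Friction and masses are not known exactly. Their poses are not given: they have to be found in the camera images.
- pan: Catch pan: lowest of three round open steel vessels, plain solid floor 12 mm above the origin. Overall 28 mm high: below, a tapered spigot 8 mm high (40 mm across at the bottom, 48 at the top), then a straight body 60 mm across, 20 mm high, wall 4 mm, mouth 52 mm. Nested, the body's shoulder rests on the rim below. Origin: centre of the underside; z up; round.
- fine_sieve: Fine sieve: middle in height of three round open steel vessels; 37 small (4 mm) dark holes in its floor. Overall 36 mm high: below, a tapered spigot 8 mm high (40 mm across at the bottom, 48 at the top), then a straight body 60 mm across, 28 mm high, wall 4 mm, mouth 52 mm. Nested, the body's shoulder rests on the rim below. Origin: centre of the underside; z up; round.
- coarse_sieve: Coarse sieve: tallest of three round open steel vessels; 7 large (11 mm) dark holes in its floor. Overall 48 mm high: below, a tapered spigot 8 mm high (40 mm across at the bottom, 48 at the top), then a straight body 60 mm across, 40 mm high, wall 4 mm, mouth 52 mm. Nested, the body's shoulder rests on the rim below. Origin: centre of the underside; z up; round.
- lid: Lid: steel disc 60 mm across, 5 mm thick, with a black knob on top, 18 mm across, from 13 to 37 mm above the origin, and below the disc the same 8 mm spigot as the vessels (40 to 48 mm across) that drops into a 52 mm mouth. Origin: centre of the underside; z up; round.
- shaker: Sieve shaker, fixed: round white housing 116 mm across, grey control panel on its -x side (out to 70 mm from the axis), and on top an aluminium seat ring, 60 mm outside, 52 mm inside, rim 50 mm and floor 41 mm above the table. A spigot nested in it has its underside 42 mm above the table. Origin: on the ring's axis, at table height; z up.
- jar: Bystander: closed glass jar with a white cap, 52 mm in diameter, 75 mm tall, loose. Origin: centre of its underside.
- tub: Bystander: clear plastic open tub 130 x 90 mm, 55 mm tall, with a pale pad in it, loose. Origin: centre of its underside; x along its long side.
- tweezers: Bystander: steel tweezers 140 mm long, 8 mm thick, lying flat, loose. Origin: middle, on the table; x along their length.
Not all that is in view belongs to the job. What is shaped like the coarse_sieve but green is not meant.

How it is judged:
By the outcome, as a careful person would: the job done as asked, in the order asked, and still so for the second after the job is handed in, with the robot touching nothing.
It also fails if it takes over 115 s, if anything falls off the work surface, if the arm or the gripper's body presses on something with over 40 N, if the wrist force passes 120 N, or if a joint passes its speed limit or range.

## Working session

There is one attempt and no reset: what is moved stays moved. The work goes in short steps, Python scripts to look and compute and a tool call to move; the robot and the scene stay as the last step left them, time stands still between calls to the robot, and variables do not carry over. Pictures are saved under pics/ and viewed, at most 14 in all, crops included, and the job is handed in when it is done.

Besides the shell and the picture viewer there is one more tool, called after "Emit:" by a JSON object that holds its "name" and its "arguments", one argument or row to a line. play_rows: Moves the arm, as the interface text tells. Its arguments: {"type":"object","properties":{"commands":{"type":"array","items":{"type":"array","items":{"type":"number"}}},"newtons":{"type":"number"}},"required":["commands"]}

```bash
mkdir -p pics; python3 - <<'E'
from rig import env
import cv2
for n in("top","side"):
    i=env.snapshot(n); cv2.imwrite(f"pics/{n}0.png",i[:,:,::-1]); c=env.camera_info(n); print(n,c)
s=env.state(); print(s["time_s"],s["eef_pos"],s["tool_rot"],s["width"])
E
```

```text
top {'mtx': array([[380.69874588,   0.        , 317.79862227],
       [  0.        , 380.69874588, 203.38473148],
       [  0.        ,   0.        ,   1.        ]]), 'origin': array([ 0.41662304, -0.02533338,  1.10899276]), 'orientation': array([[-0.02974799, -0.98273101,  0.18263299],
       [-0.99952355,  0.03075064,  0.00265994],
       [-0.00823008, -0.18246685, -0.98317756]])}
side {'mtx': array([[479.58574801,   0.        , 320.16644244],
       [  0.        , 479.58574801, 205.37913158],
       [  0.        ,   0.        ,   1.        ]]), 'origin': array([0.22322163, 0.99163581, 0.79134647]), 'orientation': array([[-0.92661204, -0.2139194 ,  0.30923877],
       [-0.37601058,  0.5217093 , -0.76579073],
       [ 0.00248475, -0.82586796, -0.56385808]])}
0.1 [ 0.23045718 -0.58025759  0.23266415] [[ 9.29469742e-01  3.68898159e-01 -3.83707926e-04]
 [ 3.68898181e-01 -9.29467771e-01  1.94798746e-03]
 [ 3.61964835e-04 -1.95214455e-03 -9.99998029e-01]] 0.0871967085663287
```

View pics/top0.png

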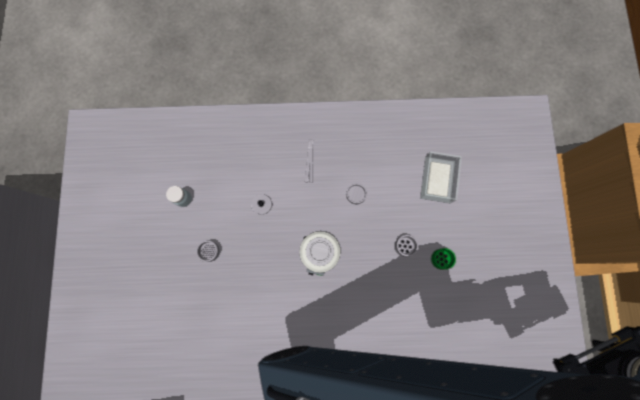

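View pics/side0.png

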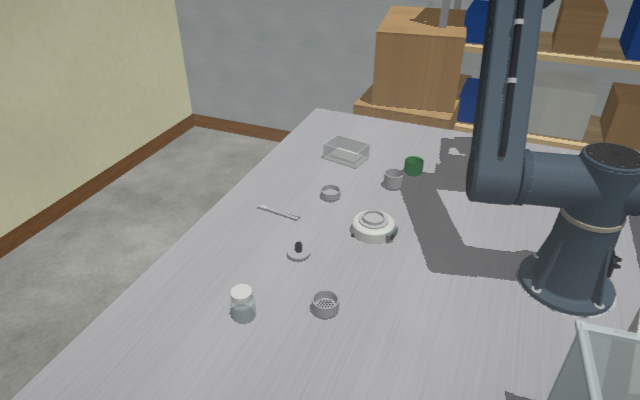

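The top view shows the jar at (176,193), lid (262,203), pan (356,194), fine sieve (208,250), shaker (320,252), coarse sieve (405,244) and the green decoy (443,258). I'll zoom in next.

```bash
python3 - <<'E'
import cv2,numpy as np
t=cv2.imread("pics/top0.png"); s=cv2.imread("pics/side0.png")
cv2.imwrite("pics/z1.png",cv2.resize(t[170:290,190:470][:, :],None,fx=2.85,fy=2.85,interpolation=cv2.INTER_CUBIC))
cv2.imwrite("pics/z2.png",cv2.resize(s[130:330,220:440],None,fx=3,fy=3,interpolation=cv2.INTER_CUBIC))
E
```

```text
(no output)
```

View pics/z1.png

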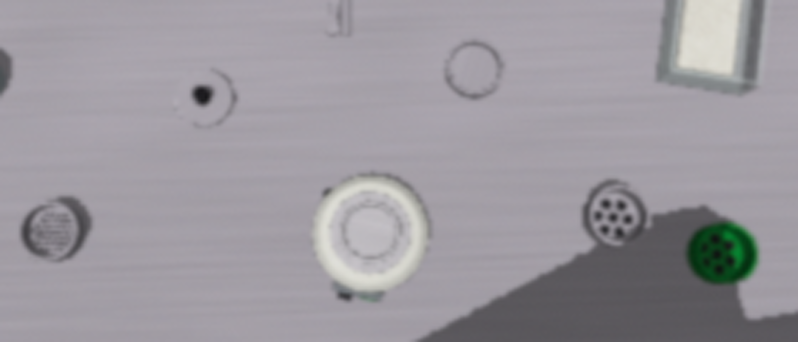

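View pics/z2.png

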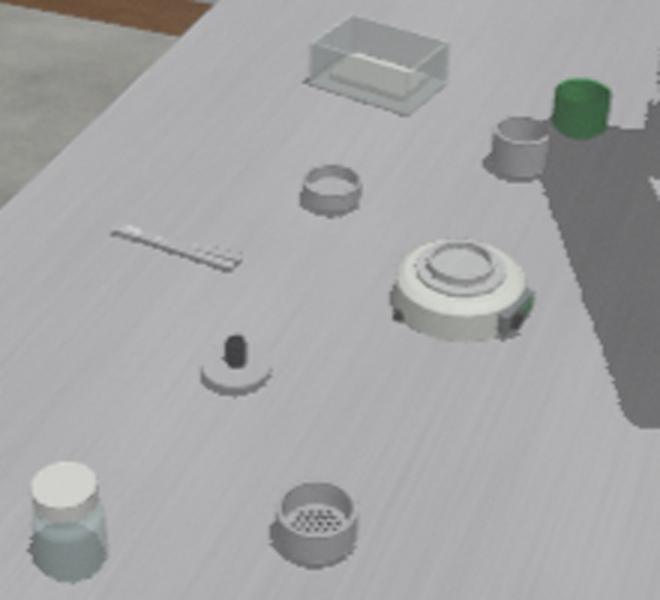

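Everything is upright. The side crop shows the rims of the pan (331,183), fine sieve (316,508), coarse sieve (520,132) and seat (460,264), and the lid knob (236,352). I'll cast rays from both views and check that they agree.

```bash
cat >h.py <<'E'
import numpy as np
from rig import env
def ray(n,p,z):
    c=env.camera_info(n); d=c["orientation"]@np.linalg.solve(c["mtx"],[p[0],p[1],1.]); o=c["origin"]
    return o+d*(z-o[2])/d[2]
def proj(n,P):
    c=env.camera_info(n); q=c["mtx"]@(c["orientation"].T@(np.array(P)-c["origin"])); return q[:2]/q[2]
E
python3 - <<'E'
from h import *
T=dict(pan=(473.5,69,.028),fine=(53,230,.036),coarse=(614,212,.048),lid=(207,97,.013),knob=(203,95,.035),shaker=(371,231,.05),green=(722,252,.048))
S=dict(pan=(331.5,182,.028),fine=(316,508,.036),coarse=(520,132,.048),lid=(236,352,.025),knob=(236,352,.025),shaker=(460,264,.05),green=(582,95,.048))
for k in T:
    a,b,z=T[k]; p=ray("top",(a/2.85+190,b/2.85+170),z); a,b,z=S[k]; q=ray("side",(a/3+220,b/3+130),z)
    print(k,p[:2].round(4),q[:2].round(4),np.hypot(*p[:2]).round(3))
E
```

```text
pan [ 0.641  -0.1343] [ 0.6426 -0.1281] 0.655
fine [0.4904 0.2882] [0.4911 0.2967] 0.569
coarse [ 0.4905 -0.262 ] [ 0.4886 -0.2593] 0.556
lid [0.6233 0.1393] [0.6232 0.1445] 0.639
knob [0.6214 0.14  ] [0.6232 0.1445] 0.637
shaker [ 0.4791 -0.025 ] [ 0.4777 -0.0137] 0.48
green [ 0.4489 -0.3633] [ 0.4478 -0.3591] 0.577
```

Emit:
{"name": "play_rows", "arguments": {
  "commands": [
    [-1,0,0,0,0.126],
    [-1,0,0,0,0.126],
    [-1,0,0,0,0.126],
    [-1,40,-40,0,0],
    [-1,40,-40,0,0],
    [-1,40,-40,0,0],
    [-1,40,-40,0,0],
    [-1,40,-40,0,0]
  ],
  "newtons": 25
}}

```text
time_s: 1.1
eef_pos: [0.4315, -0.3793, 0.2332]
tool_rot: [[1.0, -0.001, -0.0], [-0.001, -1.0, 0.001], [-0.0, -0.001, -1.0]]
wrist_force: [1.0, -0.7, 1.1]
width: 0.087
grip_force: 0.0
```

Emit:
{"name": "play_rows", "arguments": {
  "commands": [
    [-1,35,-41,10,0],
    [-1,35,-41,15,0],
    [-1,35,-41,20,0],
    [-1,35,-41,20,0],
    [-1,35,-41,30,0],
    [-1,35,-42,30,0],
    [-1,0,0,10,0],
    [-1,0,0,0,0]
  ]
}}

```text
time_s: 2.1
eef_pos: [0.6394, -0.1336, 0.0971]
tool_rot: [[1.0, 0.001, -0.003], [0.001, -1.0, 0.001], [-0.003, -0.001, -1.0]]
wrist_force: [0.3, 0.5, 0.5]
width: 0.0875
grip_force: 0.0
```

```bash
python3 - <<'E'
from h import *
import cv2
print(env.state()["eef_pos"])
t=env.snapshot("top")[:,:,::-1]; s=env.snapshot("side")[:,:,::-1]
a=cv2.resize(t[150:290,260:400],(560,560),interpolation=cv2.INTER_CUBIC)
print(proj("side",(.6415,-.132,.05)))
u,v=proj("side",(.6415,-.132,.05)).astype(int); b=s[v-75:v+65,u-30:u+30]; b=cv2.resize(b,(240,560),interpolation=cv2.INTER_CUBIC)
cv2.imwrite("pics/p1.png",np.hstack([a,b]))
E
```

```text
[ 0.63943857 -0.13360567  0.09708844]
[331.43366437 183.76971044]
```

View pics/p1.png

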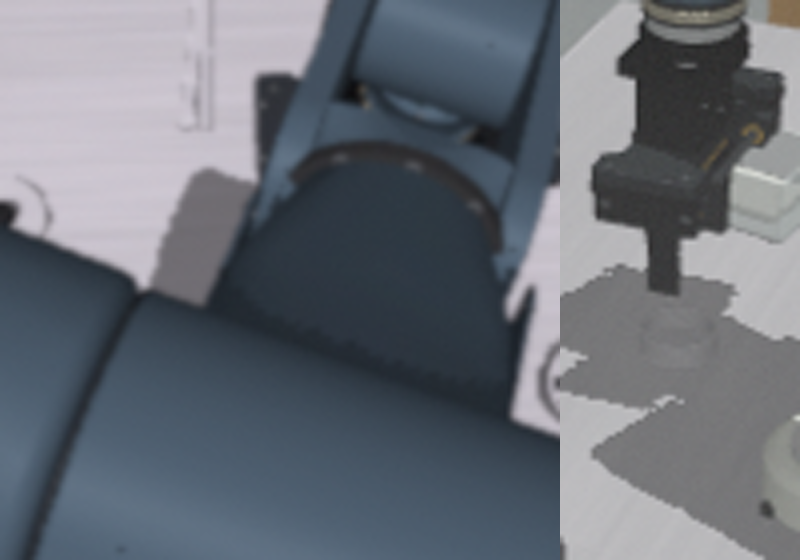

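The fingers are above the pan. The near finger is at side column about 327.3 and the pan at about 330.6. I'll check that against the projection.

```bash
python3 - <<'E'
from h import *
e=env.state()["eef_pos"]
print(proj("side",e+[0,.051,-.005]),proj("side",e+[0,.051,.010]))
for x in(.637,.640,.643): print(x,proj("side",(x,-.133,.018)))
E
```

```text
[325.99290585 178.80043789] [326.04311108 174.19073204]
0.637 [332.79883037 193.07491029]
0.64 [331.8558277  192.86710776]
0.643 [330.91405107 192.65957541]
```

Emit:
{"name": "play_rows", "arguments": {
  "commands": [
    [-1,4,0,20,0],
    [-1,0,0,20,0],
    [-1,0,0,20,0],
    [-1,0,0,16,0],
    [-1,0,0,0,0],
    [0.6,0,0,0,0],
    [0.6,0,0,0,0],
    [0.6,0,0,0,0]
  ],
  "newtons": 25
}}

```text
time_s: 3.2
eef_pos: [0.6452, -0.1341, 0.0234]
tool_rot: [[1.0, -0.0, 0.001], [-0.0, -1.0, -0.001], [0.001, 0.001, -1.0]]
wrist_force: [-0.5, 0.3, -1.2]
width: 0.0649
grip_force: 0.0
```

Emit:
{"name": "play_rows", "arguments": {
  "commands": [
    [0.6,0,0,1,0],
    [0.6,0,0,0,0],
    [0.6,0,0,0,0],
    [0.6,0,0,0,0],
    [0.6,0,0,-20,0],
    [0.6,0,0,-30,0],
    [0.6,0,0,-40,0],
    [0.6,0,0,0,0]
  ]
}}

```text
time_s: 4.2
eef_pos: [0.6476, -0.1349, 0.1164]
tool_rot: [[1.0, -0.0, 0.009], [-0.0, -1.0, -0.003], [0.009, 0.003, -1.0]]
wrist_force: [-0.3, -0.3, -1.4]
width: 0.0603
grip_force: 25.0
```

Emit:
{"name": "play_rows", "arguments": {
  "commands": [
    [0.6,-28,-18,0,0],
    [0.6,-28,-18,0,0],
    [0.6,-28,-18,0,0],
    [0.6,-28,-18,0,0],
    [0.6,-28,-19,0,0],
    [0.6,-26,-19,0,0],
    [0.6,0,0,20,0],
    [0.6,0,0,0,0]
  ]
}}

```text
time_s: 5.2
eef_pos: [0.4774, -0.0234, 0.0907]
tool_rot: [[1.0, 0.0, -0.003], [0.0, -1.0, 0.001], [-0.003, -0.001, -1.0]]
wrist_force: [-0.3, -0.2, -0.4]
width: 0.0597
grip_force: 25.0
```

```bash
python3 - <<'E'
from h import *
import cv2
e=env.state()["eef_pos"];print(e)
s=env.snapshot("side")[:,:,::-1]; cv2.imwrite("pics/s2.png",s)
t=env.snapshot("top")[:,:,::-1]; cv2.imwrite("pics/t2.png",t)
b=cv2.resize(s[150:250,320:420],(600,600),interpolation=cv2.INTER_CUBIC)
cv2.imwrite("pics/p2.png",b)
print(proj("side",(.479,-.024,.05)),proj("side",(.479,-.024,.04)))
E
```

```text
[ 0.47736312 -0.02342132  0.09068705]
[373.97574771 215.78873688] [373.72949921 218.83598986]
```

View pics/p2.png

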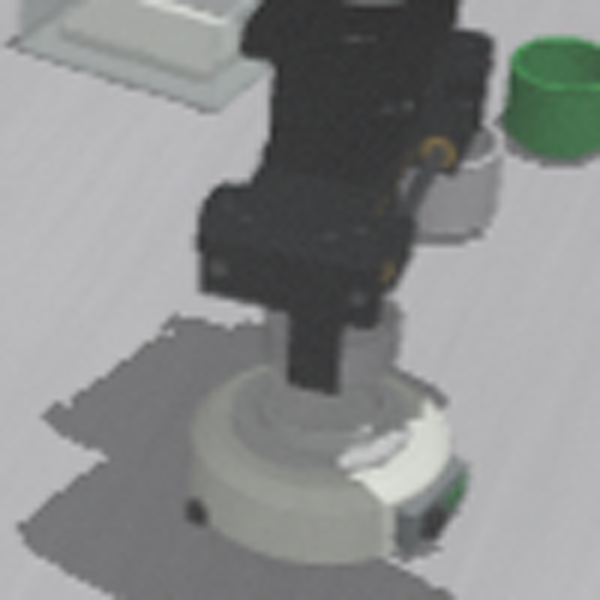

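The pan is held level at crop column 333 and the shaker is centred near 320. I'll refine the shaker axis with masks on the housing and on the bright seat ring in the first pictures.

```bash
python3 - <<'E'
from h import *
import cv2
for n,f,roi in(("top","top0",(225,280,290,350)),("side","side0",(200,250,340,405))):
    im=cv2.imread(f"pics/{f}.png").astype(int); r0,r1,c0,c1=roi
    w=im[r0:r1,c0:c1]; m=((w[:,:,2]-w[:,:,0]>2)&(w[:,:,2]>150)).astype(np.uint8)
    cs,_=cv2.findContours(m,cv2.RETR_CCOMP,cv2.CHAIN_APPROX_NONE)
    for c in cs:
        if len(c)<30: continue
        e=cv2.fitEllipse(c); x,y,W,H=cv2.boundingRect(c); print(n,np.round(e[0],2)+[c0,r0],np.round(e[1],1),(x+c0,y+r0,W,H))
        for z in(.035,.041,.05): print(z,ray(n,np.array(e[0])+[c0,r0],z).round(4))
    cv2.imwrite(f"pics/m_{n}.png",np.hstack([cv2.resize(m*255,None,fx=6,fy=6,interpolation=0)]))
E
```

```text
top [319.43 251.54] [39.4 39.7] (300, 232, 40, 40)
0.035 [ 0.4787 -0.0229  0.035 ]
0.041 [ 0.4784 -0.0229  0.041 ]
0.05 [ 0.4779 -0.0229  0.05  ]
top [319.55 251.08] [29.1 29.6] (305, 236, 30, 31)
0.035 [ 0.48   -0.0233  0.035 ]
0.041 [ 0.4796 -0.0233  0.041 ]
0.05 [ 0.4791 -0.0233  0.05  ]
side [373.3  223.56] [33.5 37.6] (352, 211, 43, 33)
0.035 [ 0.4756 -0.0098  0.035 ]
0.041 [ 0.4736 -0.0019  0.041 ]
0.05 [0.4706 0.01   0.05  ]
```

Emit:
{"name": "play_rows", "arguments": {
  "commands": [
    [0.6,3,0,0,0],
    [0.6,0,0,5,0],
    [0.6,0,0,5,0],
    [0.6,0,0,4,0],
    [0.6,0,0,4,0],
    [0.6,0,0,3,0],
    [0.6,0,0,3,0],
    [0.6,0,0,0,0]
  ]
}}

```text
time_s: 6.3
eef_pos: [0.4815, -0.0239, 0.0673]
tool_rot: [[1.0, -0.0, -0.0], [-0.0, -1.0, 0.0], [-0.0, -0.0, -1.0]]
wrist_force: [-0.6, -0.4, -1.4]
width: 0.0602
grip_force: 25.0
```

Emit:
{"name": "play_rows", "arguments": {
  "commands": [
    [0.6,0,0,1,0],
    [0.6,0,0,1,0],
    [0.6,0,0,1,0],
    [0.6,0,0,0,0],
    [0.6,0,0,0,0],
    [0.6,0,0,0,0],
    [0.6,0,0,0,0],
    [0.6,0,0,0,0]
  ]
}}

```text
time_s: 7.3
eef_pos: [0.4812, -0.0238, 0.065]
tool_rot: [[1.0, 0.0, -0.001], [0.0, -1.0, 0.0], [-0.001, -0.0, -1.0]]
wrist_force: [-2.3, 0.7, 5.9]
width: 0.0594
grip_force: 25.0
```

Emit:
{"name": "play_rows", "arguments": {
  "commands": [
    [0.6,-1,0,1,0],
    [0.6,0,0,0,0],
    [-1,0,0,0,0],
    [-1,0,0,0,0],
    [-1,0,0,0,0],
    [-1,0,0,0,0],
    [-1,0,0,0,0],
    [-1,0,0,0,0]
  ]
}}

```text
time_s: 8.3
eef_pos: [0.4806, -0.0239, 0.0635]
tool_rot: [[1.0, -0.0, -0.0], [-0.0, -1.0, 0.0], [-0.0, -0.0, -1.0]]
wrist_force: [0.6, -0.4, -0.0]
width: 0.0868
grip_force: 0.0
```

Emit:
{"name": "play_rows", "arguments": {
  "commands": [
    [-1,0,0,-25,0],
    [-1,0,0,-35,0],
    [-1,0,-45,-10,0],
    [-1,3,-55,0,0],
    [-1,2,-55,0,0],
    [-1,2,-55,0,0],
    [-1,2,-55,0,0],
    [-1,2,-48,0,0]
  ]
}}

```text
time_s: 9.3
eef_pos: [0.4914, 0.2911, 0.1335]
tool_rot: [[1.0, 0.001, 0.0], [0.001, -1.0, 0.0], [0.0, -0.0, -1.0]]
wrist_force: [-0.7, -0.7, 0.5]
width: 0.087
grip_force: 0.0
```

```bash
python3 - <<'E'
from h import *
import cv2
e=env.state()["eef_pos"];print(e)
s=env.snapshot("side")[:,:,::-1]; cv2.imwrite("pics/s3.png",s)
t=env.snapshot("top")[:,:,::-1]; cv2.imwrite("pics/t3.png",t)
b=cv2.resize(s[180:280,320:420],(500,500),interpolation=cv2.INTER_CUBIC)
c=s[230:330,280:340]
c=cv2.resize(c,(300,500),interpolation=cv2.INTER_CUBIC)
cv2.imwrite("pics/p3.png",np.hstack([b,c]))
E
```

```text
[0.49141021 0.29113845 0.13351672]
```

View pics/p3.png

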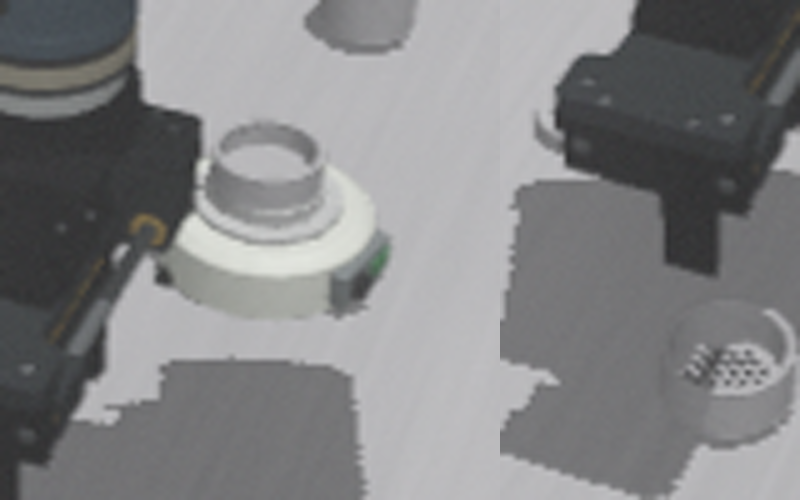

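The pan sits level in the ring, with its rim centre near side pixel (373.7,210.4). The fine sieve is below the gripper. Next I'll check the seating height and the fine sieve's column offset.

```bash
python3 - <<'E'
from h import *
e=env.state()["eef_pos"]
for z in (.068,.070,.074,.078): print(z,proj("side",(.480,-.023,z)))
print("ring orig (row 218):",proj("side",(.480,-.023,.05)))
print(proj("side",e+[0,.051,-.005]), proj("side",(.491,.291,.018)), proj("side",(.491,.291,.036)))
import cv2
t=cv2.imread("pics/t3.png"); cv2.imwrite("pics/p4.png",cv2.resize(t[160:280,180:430],(800,384),interpolation=cv2.INTER_CUBIC))
E
```

```text
0.068 [373.94998723 210.35371974]
0.07 [373.99989128 209.73103491]
0.074 [374.09996717 208.48232373]
0.078 [374.20040173 207.22913724]
ring orig (row 218): [373.50482517 215.9082927 ]
[316.47946043 282.03919989] [326.25472505 303.47279119] [326.33436333 297.60461685]
```

View pics/p4.png

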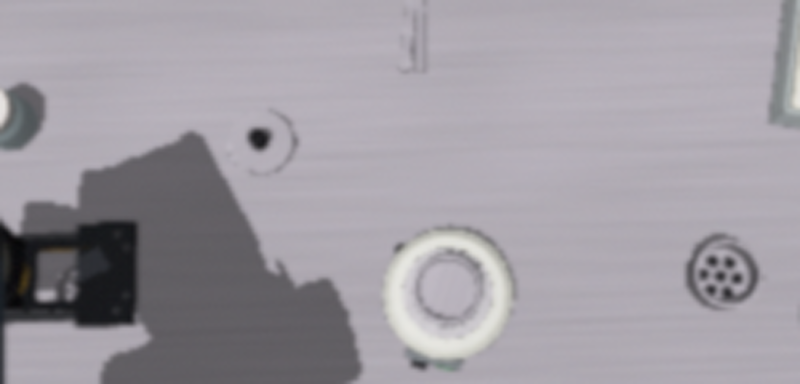

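Emit:
{"name": "play_rows", "arguments": {
  "commands": [
    [-1,2,0,35,0],
    [-1,0,0,35,0],
    [-1,0,0,25,0],
    [-1,0,0,14,0],
    [-1,0,0,0,0],
    [0.6,0,0,0,0],
    [0.6,0,0,0,0],
    [0.6,0,0,0,0]
  ]
}}

```text
time_s: 10.4
eef_pos: [0.4943, 0.2895, 0.0254]
tool_rot: [[1.0, -0.0, 0.002], [-0.0, -1.0, 0.001], [0.002, -0.001, -1.0]]
wrist_force: [-0.8, 1.2, 0.4]
width: 0.0651
grip_force: 0.5
```

Emit:
{"name": "play_rows", "arguments": {
  "commands": [
    [0.6,0,0,0,0],
    [0.6,0,0,0,0],
    [0.6,0,0,0,0],
    [0.6,0,0,0,0],
    [0.6,0,0,0,0],
    [0.6,0,0,0,0],
    [0.6,0,0,0,0],
    [0.6,0,0,0,0]
  ]
}}

```text
time_s: 11.4
eef_pos: [0.4942, 0.2894, 0.0253]
tool_rot: [[1.0, -0.0, 0.001], [-0.0, -1.0, 0.001], [0.001, -0.001, -1.0]]
wrist_force: [-0.3, 0.6, 6.4]
width: 0.0585
grip_force: 25.0
```

Emit:
{"name": "play_rows", "arguments": {
  "commands": [
    [0.6,0,0,-30,0],
    [0.6,0,0,-45,0],
    [0.6,0,0,-35,0],
    [0.6,-2,55,0,0],
    [0.6,-3,55,0,0],
    [0.6,-3,55,0,0],
    [0.6,-3,55,0,0],
    [0.6,-2,50,0,0]
  ]
}}

```text
time_s: 12.4
eef_pos: [0.4799, 0.0172, 0.1342]
tool_rot: [[1.0, -0.0, -0.001], [-0.0, -1.0, -0.0], [-0.001, 0.0, -1.0]]
wrist_force: [0.3, -0.5, -1.4]
width: 0.0584
grip_force: 25.0
```

Emit:
{"name": "play_rows", "arguments": {
  "commands": [
    [0.6,-1,43,0,0],
    [0.6,0,0,10,0],
    [0.6,0,0,10,0],
    [0.6,0,0,5,0],
    [0.6,0,0,0,0],
    [0.6,0,0,0,0],
    [0.6,0,0,0,0],
    [0.6,0,0,0,0]
  ]
}}

```text
time_s: 13.4
eef_pos: [0.4799, -0.0238, 0.1098]
tool_rot: [[1.0, 0.0, 0.001], [0.0, -1.0, -0.0], [0.001, 0.0, -1.0]]
wrist_force: [-0.3, -0.0, -1.1]
width: 0.0588
grip_force: 25.0
```

```bash
python3 - <<'E'
from h import *
import cv2
e=env.state()["eef_pos"];print(e)
s=env.snapshot("side")[:,:,::-1]; cv2.imwrite("pics/s5.png",s)
b=cv2.resize(s[150:250,320:420],(600,600),interpolation=cv2.INTER_CUBIC)
cv2.imwrite("pics/p5.png",b)
print(proj("side",e+[0,0,-.008]))
E
```

```text
[ 0.47987676 -0.02384328  0.10980877]
[374.94510851 199.51956912]
```

View pics/p5.png

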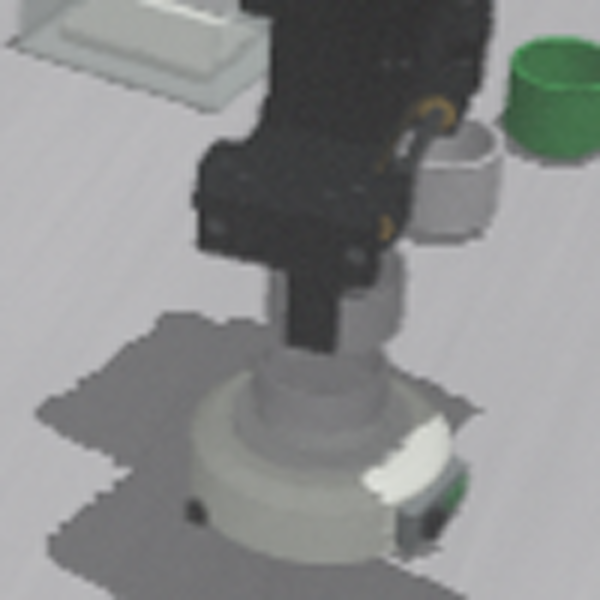

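The fine sieve is held level at crop column 336 and the pan is at 320, so it needs about 3 mm more in +x.

Emit:
{"name": "play_rows", "arguments": {
  "commands": [
    [0.6,3,0,0,0],
    [0.6,0,0,5,0],
    [0.6,0,0,5,0],
    [0.6,0,0,4,0],
    [0.6,0,0,3,0],
    [0.6,0,0,2,0],
    [0.6,0,0,1,0],
    [0.6,0,0,0,0]
  ]
}}

```text
time_s: 14.45
eef_pos: [0.4827, -0.0239, 0.0896]
tool_rot: [[1.0, -0.0, 0.0], [-0.0, -1.0, -0.0], [0.0, 0.0, -1.0]]
wrist_force: [1.0, 0.5, -1.2]
width: 0.0591
grip_force: 25.0
```

Emit:
{"name": "play_rows", "arguments": {
  "commands": [
    [0.6,0,0,1,0],
    [0.6,0,0,1,0],
    [0.6,0,0,0,0],
    [0.6,0,0,0,0],
    [0.6,0,0,0,0],
    [0.6,0,0,0,0],
    [0.6,0,0,0,0],
    [0.6,0,0,0,0]
  ]
}}

```text
time_s: 15.45
eef_pos: [0.4827, -0.0239, 0.0876]
tool_rot: [[1.0, -0.0, -0.0], [-0.0, -1.0, 0.0], [-0.0, -0.0, -1.0]]
wrist_force: [-0.7, -0.1, -0.5]
width: 0.0587
grip_force: 25.0
```

Emit:
{"name": "play_rows", "arguments": {
  "commands": [
    [0.6,0,0,1,0],
    [0.6,0,0,0,0],
    [-1,0,0,0,0],
    [-1,0,0,0,0],
    [-1,0,0,0,0],
    [-1,0,0,0,0],
    [-1,0,0,0,0],
    [-1,0,0,0,0]
  ]
}}

```text
time_s: 16.45
eef_pos: [0.4827, -0.0239, 0.0865]
tool_rot: [[1.0, -0.0, -0.0], [-0.0, -1.0, 0.0], [-0.0, -0.0, -1.0]]
wrist_force: [0.8, -0.8, 0.8]
width: 0.0867
grip_force: 0.0
```

Emit:
{"name": "play_rows", "arguments": {
  "commands": [
    [-1,0,0,-30,0],
    [-1,0,0,-40,0],
    [-1,1,45,0,0],
    [-1,2,55,0,0],
    [-1,2,55,0,0],
    [-1,2,50,0,0],
    [-1,1,33,0,0],
    [-1,0,0,0,0]
  ]
}}

```text
time_s: 17.45
eef_pos: [0.4909, -0.2648, 0.1565]
tool_rot: [[1.0, -0.004, 0.001], [-0.004, -1.0, -0.001], [0.001, 0.001, -1.0]]
wrist_force: [0.2, 1.5, -0.0]
width: 0.0869
grip_force: 0.0
```

```bash
python3 - <<'E'
from h import *
import cv2
e=env.state()["eef_pos"];print(e)
s=env.snapshot("side")[:,:,::-1]; cv2.imwrite("pics/s6.png",s)
b=cv2.resize(s[120:250,320:420],(500,590),interpolation=cv2.INTER_CUBIC)
cv2.imwrite("pics/p6.png",b)
print(proj("side",(.480,-.023,.098)),proj("side",(.490,-.262,.048)),proj("side",(.490,-.262,.024)))
E
```

```text
[ 0.49089956 -0.264758    0.15650769]
[374.70802261 200.89522543] [393.11613787 173.48801662] [392.42755234 180.22431582]
```

View pics/p6.png

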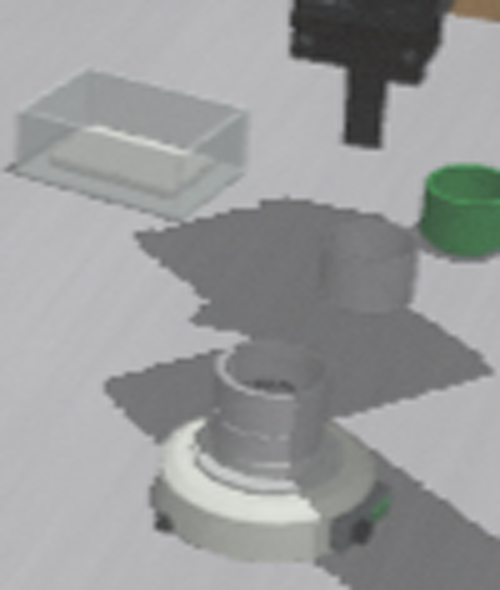

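The fine sieve is nested level in the pan, with its rim near (374,201.5) as predicted. The coarse sieve is centred near column 394.

Emit:
{"name": "play_rows", "arguments": {
  "commands": [
    [-1,-2,-2,40,0],
    [-1,0,0,40,0],
    [-1,0,0,30,0],
    [-1,0,0,17,0],
    [-1,0,0,0,0],
    [0.6,0,0,0,0],
    [0.6,0,0,0,0],
    [0.6,0,0,0,0]
  ]
}}

```text
time_s: 18.5
eef_pos: [0.4894, -0.2608, 0.0306]
tool_rot: [[1.0, -0.0, 0.002], [-0.0, -1.0, -0.002], [0.002, 0.002, -1.0]]
wrist_force: [0.4, -2.1, 0.8]
width: 0.0645
grip_force: 0.6
```

Emit:
{"name": "play_rows", "arguments": {
  "commands": [
    [0.6,0,0,0,0],
    [0.6,0,0,0,0],
    [0.6,0,0,0,0],
    [0.6,0,0,0,0],
    [0.6,0,0,0,0],
    [0.6,0,0,0,0],
    [0.6,0,0,0,0],
    [0.6,0,0,0,0]
  ]
}}

```text
time_s: 19.5
eef_pos: [0.4892, -0.2607, 0.0304]
tool_rot: [[1.0, -0.0, 0.002], [-0.0, -1.0, -0.002], [0.002, 0.002, -1.0]]
wrist_force: [-0.8, -1.8, 5.9]
width: 0.0583
grip_force: 25.0
```

Emit:
{"name": "play_rows", "arguments": {
  "commands": [
    [0.6,0,0,-30,0],
    [0.6,0,0,-45,0],
    [0.6,0,0,-45,0],
    [0.6,-2,-45,-10,0],
    [0.6,-2,-55,0,0],
    [0.6,-2,-55,0,0],
    [0.6,-2,-50,0,0],
    [0.6,0,-32,0,0]
  ]
}}

```text
time_s: 20.5
eef_pos: [0.4788, -0.0202, 0.159]
tool_rot: [[1.0, 0.001, -0.003], [0.001, -1.0, 0.002], [-0.003, -0.002, -1.0]]
wrist_force: [0.2, -0.3, -0.8]
width: 0.0584
grip_force: 25.0
```

Emit:
{"name": "play_rows", "arguments": {
  "commands": [
    [0.6,0,0,10,0],
    [0.6,0,0,10,0],
    [0.6,0,0,0,0],
    [0.6,0,0,0,0],
    [0.6,0,0,0,0],
    [0.6,0,0,0,0],
    [0.6,0,0,0,0],
    [0.6,0,0,0,0]
  ]
}}

```text
time_s: 21.5
eef_pos: [0.4807, -0.0229, 0.1397]
tool_rot: [[1.0, -0.0, 0.0], [-0.0, -1.0, -0.0], [0.0, 0.0, -1.0]]
wrist_force: [0.1, 0.2, -0.9]
width: 0.0582
grip_force: 25.0
```

```bash
python3 - <<'E'
from h import *
import cv2
e=env.state()["eef_pos"];print(e)
s=env.snapshot("side")[:,:,::-1]; cv2.imwrite("pics/s7.png",s)
b=cv2.resize(s[150:250,320:420],(600,600),interpolation=cv2.INTER_CUBIC)
cv2.imwrite("pics/p7.png",b)
print(proj("side",e+[0,0,-.008]))
E
```

```text
[ 0.48071455 -0.02292716  0.13965885]
[375.30675047 189.93029551]
```

View pics/p7.png

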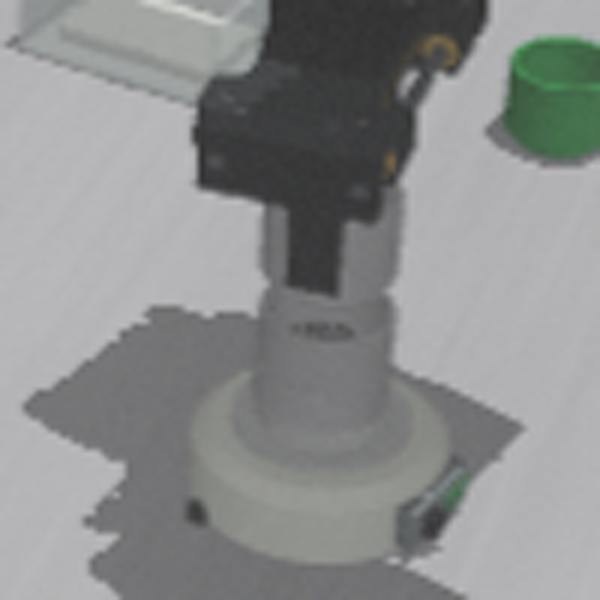

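The coarse sieve is lined up with the fine sieve (columns 333 and 327; the gap is the height effect). I'll lower it.

Emit:
{"name": "play_rows", "arguments": {
  "commands": [
    [0.6,0.5,1,0,0],
    [0.6,0,0,5,0],
    [0.6,0,0,4,0],
    [0.6,0,0,4,0],
    [0.6,0,0,3,0],
    [0.6,0,0,1,0],
    [0.6,0,0,0,0],
    [0.6,0,0,0,0]
  ]
}}

```text
time_s: 22.55
eef_pos: [0.4813, -0.024, 0.1227]
tool_rot: [[1.0, -0.0, 0.0], [-0.0, -1.0, -0.0], [0.0, 0.0, -1.0]]
wrist_force: [-0.1, -0.2, -1.2]
width: 0.0582
grip_force: 25.0
```

Emit:
{"name": "play_rows", "arguments": {
  "commands": [
    [0.6,0,0,1,0],
    [0.6,0,0,1,0],
    [0.6,0,0,0,0],
    [0.6,0,0,0,0],
    [0.6,0,0,0,0],
    [0.6,0,0,0,0],
    [0.6,0,0,0,0],
    [0.6,0,0,0,0]
  ]
}}

```text
time_s: 23.55
eef_pos: [0.4812, -0.0239, 0.1205]
tool_rot: [[1.0, -0.0, -0.0], [-0.0, -1.0, 0.0], [-0.0, -0.0, -1.0]]
wrist_force: [-0.9, 0.2, -1.8]
width: 0.0584
grip_force: 25.0
```

Emit:
{"name": "play_rows", "arguments": {
  "commands": [
    [0.6,0,0,0.5,0],
    [0.6,0,0,0,0],
    [-1,0,0,0,0],
    [-1,0,0,0,0],
    [-1,0,0,0,0],
    [-1,0,0,0,0],
    [-1,0,0,0,0],
    [-1,0,0,0,0]
  ]
}}

```text
time_s: 24.55
eef_pos: [0.4812, -0.0239, 0.12]
tool_rot: [[1.0, -0.0, -0.0], [-0.0, -1.0, 0.0], [-0.0, -0.0, -1.0]]
wrist_force: [0.9, 0.3, -0.6]
width: 0.0871
grip_force: 0.0
```

Emit:
{"name": "play_rows", "arguments": {
  "commands": [
    [-1,0,0,-25,0],
    [-1,0,0,-35,0],
    [-1,20,-20,0,0],
    [-1,35,-40,0,0],
    [-1,35,-40,20,0],
    [-1,30,-40,30,0],
    [-1,21,-25,30,0],
    [-1,0,0,0,0]
  ]
}}

```text
time_s: 25.55
eef_pos: [0.6213, 0.1428, 0.0969]
tool_rot: [[1.0, 0.003, -0.005], [0.003, -1.0, -0.0], [-0.005, 0.0, -1.0]]
wrist_force: [-0.5, -0.1, 0.1]
width: 0.087
grip_force: 0.0
```

```bash
python3 - <<'E'
from h import *
import cv2
e=env.state()["eef_pos"];print(e)
s=env.snapshot("side")[:,:,::-1]; cv2.imwrite("pics/s8.png",s)
b=cv2.resize(s[150:250,265:395],(780,600),interpolation=cv2.INTER_CUBIC)
cv2.imwrite("pics/p8.png",b)
print(proj("side",(.480,-.023,.138)),proj("side",e),proj("side",(.6225,.141,.025)),proj("side",(.6225,.141,.037)))
E
```

```text
[0.62126108 0.14280159 0.09693187]
[375.75130745 187.87749033] [299.00806302 224.11574276] [299.49196442 246.58443843] [299.38732589 242.85673401]
```

View pics/p8.png

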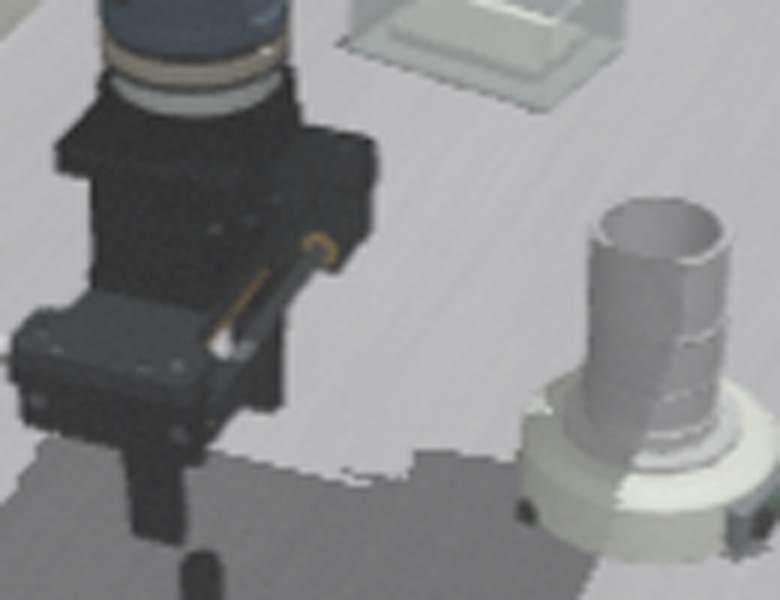

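All three vessels are stacked level, with the top rim near (375,188.5) as predicted. The knob is at about column 298.7.

Emit:
{"name": "play_rows", "arguments": {
  "commands": [
    [-1,1,0,20,0],
    [-1,0,0,20,0],
    [-1,0,0,15,0],
    [-1,0,0,10,0],
    [-1,0,0,4,0],
    [1,0,0,0,0],
    [1,0,0,0,0],
    [1,0,0,0,0]
  ],
  "newtons": 15
}}

```text
time_s: 26.6
eef_pos: [0.6236, 0.1411, 0.0316]
tool_rot: [[1.0, -0.0, 0.001], [-0.0, -1.0, 0.0], [0.001, -0.0, -1.0]]
wrist_force: [0.5, -0.1, -1.0]
width: 0.0646
grip_force: 0.0
```

Emit:
{"name": "play_rows", "arguments": {
  "commands": [
    [1,0,0,0,0],
    [1,0,0,0,0],
    [1,0,0,0,0],
    [1,0,0,0,0],
    [1,0,0,0,0],
    [1,0,0,0,0],
    [1,0,0,0,0],
    [1,0,0,0,0]
  ]
}}

```text
time_s: 27.6
eef_pos: [0.6232, 0.141, 0.031]
tool_rot: [[1.0, -0.0, 0.0], [-0.0, -1.0, 0.0], [0.0, -0.0, -1.0]]
wrist_force: [0.7, 1.2, 0.4]
width: 0.0173
grip_force: 15.0
```

Emit:
{"name": "play_rows", "arguments": {
  "commands": [
    [1,0,0,0,0],
    [1,0,0,0,0],
    [1,0,0,0,0],
    [1,0,0,0,0],
    [1,0,0,0,0],
    [1,0,0,0,0],
    [1,0,0,0,0],
    [1,0,0,0,0]
  ]
}}

```text
time_s: 28.6
eef_pos: [0.6232, 0.141, 0.031]
tool_rot: [[1.0, -0.0, 0.0], [-0.0, -1.0, -0.0], [0.0, 0.0, -1.0]]
wrist_force: [-0.9, -0.0, -0.1]
width: 0.0176
grip_force: 15.0
```

Emit:
{"name": "play_rows", "arguments": {
  "commands": [
    [1,0,0,-40,0],
    [1,0,0,-50,0],
    [1,0,0,-50,0],
    [1,0,0,-25,0],
    [1,-35,40,0,0],
    [1,-35,40,0,0],
    [1,-35,40,0,0],
    [1,-36,45,0,0]
  ]
}}

```text
time_s: 29.6
eef_pos: [0.481, -0.0249, 0.1962]
tool_rot: [[1.0, 0.001, 0.0], [0.001, -1.0, -0.001], [0.0, 0.001, -1.0]]
wrist_force: [0.8, -0.1, -0.7]
width: 0.0172
grip_force: 15.0
```

Emit:
{"name": "play_rows", "arguments": {
  "commands": [
    [1,0,0,10,0],
    [1,0,0,10,0],
    [1,0,0,0,0],
    [1,0,0,0,0],
    [1,0,0,0,0],
    [1,0,0,0,0],
    [1,0,0,0,0],
    [1,0,0,0,0]
  ]
}}

```text
time_s: 30.6
eef_pos: [0.4822, -0.0239, 0.1761]
tool_rot: [[1.0, -0.0, 0.0], [-0.0, -1.0, -0.0], [0.0, 0.0, -1.0]]
wrist_force: [0.1, -0.6, -1.7]
width: 0.0175
grip_force: 15.0
```

```bash
python3 - <<'E'
from h import *
import cv2
e=env.state()["eef_pos"];print(e)
s=env.snapshot("side")[:,:,::-1]; cv2.imwrite("pics/s9.png",s)
b=cv2.resize(s[130:230,320:420],(600,600),interpolation=cv2.INTER_CUBIC)
cv2.imwrite("pics/p9.png",b)
print(proj("side",e))
E
```

```text
[ 0.48218059 -0.02394408  0.17613863]
[376.05373674 174.66450255]
```

View pics/p9.png

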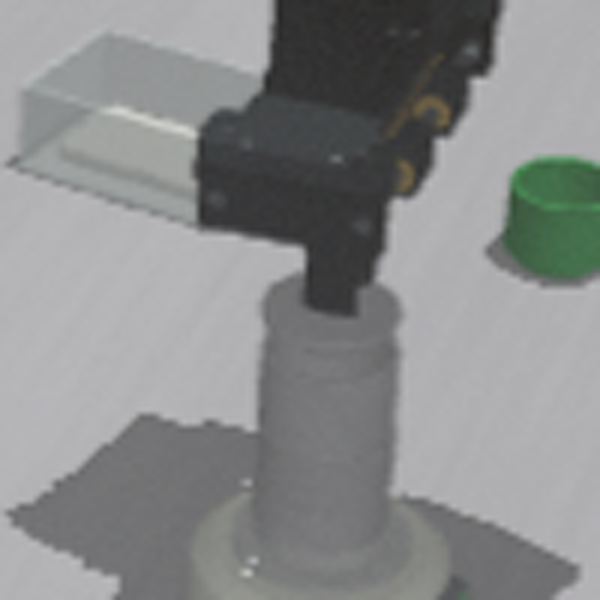

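The lid is held level and aligned with the stack (columns 333 and 330). I'll lower it.

Emit:
{"name": "play_rows", "arguments": {
  "commands": [
    [1,0,0,4,0],
    [1,0,0,4,0],
    [1,0,0,3,0],
    [1,0,0,2,0],
    [1,0,0,1,0],
    [1,0,0,0,0],
    [1,0,0,0,0],
    [1,0,0,0,0]
  ]
}}

```text
time_s: 31.65
eef_pos: [0.4823, -0.0239, 0.1622]
tool_rot: [[1.0, -0.0, 0.0], [-0.0, -1.0, -0.0], [0.0, 0.0, -1.0]]
wrist_force: [-0.9, 0.2, -0.6]
width: 0.0173
grip_force: 15.0
```

Emit:
{"name": "play_rows", "arguments": {
  "commands": [
    [1,0,0,1,0],
    [1,0,0,0,0],
    [1,0,0,0,0],
    [1,0,0,0,0],
    [1,0,0,0,0],
    [1,0,0,0,0],
    [1,0,0,0,0],
    [1,0,0,0,0]
  ]
}}

```text
time_s: 32.65
eef_pos: [0.4822, -0.024, 0.1611]
tool_rot: [[1.0, -0.0, 0.0], [-0.0, -1.0, 0.0], [0.0, -0.0, -1.0]]
wrist_force: [0.4, 0.1, -0.2]
width: 0.0176
grip_force: 15.0
```

Emit:
{"name": "play_rows", "arguments": {
  "commands": [
    [1,0,0,0.5,0],
    [1,0,0,0,0],
    [-1,0,0,0,0],
    [-1,0,0,0,0],
    [-1,0,0,0,0],
    [-1,0,0,0,0],
    [-1,0,0,0,0],
    [-1,0,0,0,0]
  ]
}}

```text
time_s: 33.65
eef_pos: [0.4822, -0.0239, 0.1605]
tool_rot: [[1.0, -0.0, 0.0], [-0.0, -1.0, 0.0], [0.0, -0.0, -1.0]]
wrist_force: [0.9, -0.3, 1.0]
width: 0.0695
grip_force: 0.0
```

Emit:
{"name": "play_rows", "arguments": {
  "commands": [
    [-1,0,0,-20,0],
    [-1,0,0,-40,0],
    [-1,0,0,-40,0],
    [-1,0,50,0,0],
    [-1,0,55,0,0],
    [-1,0,55,0,0],
    [-1,0,40,0,0],
    [-1,0,0,0,0]
  ]
}}

```text
time_s: 34.65
eef_pos: [0.4823, -0.2269, 0.2605]
tool_rot: [[1.0, -0.004, 0.001], [-0.004, -1.0, -0.001], [0.001, 0.001, -1.0]]
wrist_force: [-0.4, -0.4, -0.6]
width: 0.0872
grip_force: 0.0
```

```bash
python3 - <<'E'
from h import *
import cv2
s=env.snapshot("side")[:,:,::-1]; t=env.snapshot("top")[:,:,::-1]
b=cv2.resize(s[150:250,330:410],(480,600),interpolation=cv2.INTER_CUBIC)
c=cv2.resize(t[150:290,150:470],(320,140))
c=np.vstack([c,cv2.resize(s[130:330,220:440],(320,291)),np.zeros((169,320,3),np.uint8)])
cv2.imwrite("pics/p10.png",np.hstack([b,c]))
print(proj("side",(.482,-.024,.143)),proj("side",(.482,-.024,.167)))
E
```

```text
[375.24227932 185.86592458] [375.88197046 177.79054245]
```

View pics/p10.png

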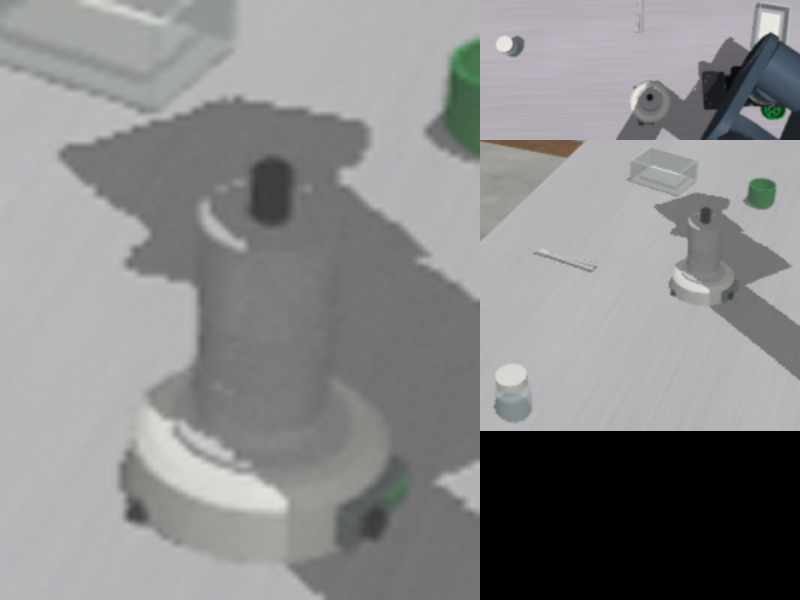

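The lid is seated flush and level. Its knob top is near (375.3,177.5) against a predicted 177.8, and the bystanders are where they were. I'll hand it in.

```bash
python3 -c "
from rig import env
print(env.sign_off())"
```

```text
the job is handed in; nothing more can be done
None
```

The sieve stack is on the shaker seat in order (pan, fine sieve, coarse sieve, lid); in the last pictures it looks nested and level, with the jar, tub and tweezers untouched, and I handed it in at about 35 s (no verdict was returned).

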